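# Slide the power supply home in the light box

## Task

In the light-box tray, slide the power supply to the far wall, so that its long side lies flat against that wall, between the dimmer and the junction box, with at least a finger's breadth (15 mm) of air at each end for the wiring. Keep it flat on the tray's floor, do not lift or tip it, and leave everything else where it is.

Things in the scene. Friction and masses are not known exactly. Their poses are not given: they have to be found in the camera images.
- tray: white sheet-metal light-box tray fixed to the bench, 340 mm along its x, 500 mm along its y; walls 50 mm high, 3 mm thick, floor 3 mm thick, open on top. Origin: centre of its underside; +x points to the far wall (away from the robot), +y to the left, z up. Inner faces: far wall x = 167 mm, near wall x = -167 mm, side walls y = +-247 mm, floor z = 3 mm
- psu: power supply: flat slotted metal box, a row of screw terminals under a clear flap at one end, loose on the tray's floor. 97 mm along its x, 159 mm along its y, 38 mm tall (37 over the flap), straight upright sides, about 0.45 kg, slides with a push of 1 to 5 N (up to 10 for a moment); too wide to grasp. Origin: centre of its underside; +y points to the terminal end, x roughly to the far wall, z up
- dimmer: dimmer: ribbed metal box, 75 mm along its x, 60 mm along its y, 30 mm tall, screwed to the tray's floor with its back touching the far wall, its axes along the tray's. It may stand on the left or on the right. Origin: centre of its underside.
- junction_box: junction box: square grey plastic box, 75 x 75 mm, 42 mm tall, screwed to the tray's floor with its back touching the far wall, its axes along the tray's. It stands on the other side from the dimmer; the opening between the facing sides of the two is 215 to 231 mm wide. Origin: centre of its underside.
- solder_spool: spool of solder, 48 mm diameter, 40 mm tall, standing in the tray's near left corner. Origin: centre of its underside.
- insulating_tape: small roll of insulating tape lying in the tray's near right corner, 60 mm outside diameter, 18 mm tall. Origin: centre of its underside.
- parcel_tape: roll of parcel tape lying on the bench left of the tray, 104 mm diameter, 48 mm tall. Origin: centre of its underside.
- screwdriver: screwdriver, 200 mm long, lying on the bench left of the tray. Origin: between its ends, on the underside
- multimeter: yellow hand multimeter, 78 x 145 mm, 44 mm tall over its dial, lying on the bench right of the tray. Origin: centre of its underside.
- scissors: scissors, about 175 mm long, lying on the bench right of the tray. Origin: between its ends, on the underside
- glue_bottle: white glue bottle, 48 mm diameter, 130 mm tall, standing on the bench at the left. Origin: centre of its underside.
Things that resemble listed ones, but are neither listed nor needed, are in the scene too. What is shaped like the junction_box but blue or brown is not meant.

How it is judged:
At the end, for the whole second after the job is handed in: The power supply lies still and flat on the tray's floor, its long side within 4 mm of the far wall (measured at its middle) and parallel to it within 2 degrees, between the dimmer and the junction box, at least 15 mm clear of each (x of psu in the frame of tray above 0.1145 m and angle between the x axis of psu and the x axis of tray, either way round below 0.035 rad and ((y of psu in the frame of dimmer below -0.1245 m and y of psu in the frame of junction_box above 0.132 m) or (y of psu in the frame of junction_box below -0.132 m and y of psu in the frame of dimmer above 0.1245 m)) and z of psu in the frame of tray below 0.008 m and angle between psu's own z axis and vertical below 0.05 rad and linear speed of psu below 0.01 m/s); the robot touches nothing.
It fails at once if the power supply is lifted off the tray's floor by more than 20 mm or tipped by more than 15 degrees (z of psu in the frame of tray above 0.023 m or angle between psu's own z axis and vertical above 0.26 rad).
It fails at once if a bystander (spool, tape, tool, bottle) is moved by more than 20 mm (distance of any of solder_spool, insulating_tape, parcel_tape, screwdriver, multimeter, scissors, glue_bottle from where it was at the start of the episode above 0.02 m).
It also fails if it takes over 72 s, if anything falls off the work surface, if the arm or the gripper's body presses on something with over 40 N, if the wrist force passes 120 N, or if a joint passes its speed limit or range.

## Robot

A 7-joint arm with a two-finger parallel gripper is mounted at the origin on the work surface. World frame = base frame: x ahead of the robot, y to its left, z up, the work surface at z = 0. Lengths are in m, angles in rad, forces in N, time in s.
With the tool pointing down it reaches from about 0.4 to 0.875 m from the base axis. Payload 19.3 kg.
Tool frame: the origin (TCP) lies on the centre line of the jaws, within the pads' length; the fingertips stand 14 mm ahead of it and the grasp point (between the pads) lies 5 mm behind it; z points along the fingers, y is the line along which they close (so a half turn about z gives the same grasp; the last joint's range is limited). The gripper opens to 85 mm and grips with 20 to 120 N. Pads are 22 mm wide; open, the fingers measure 114 mm over their backs; the gripper's body (76 mm by 85 mm) begins 54 mm behind the grasp point. The pads swing forward as they close: fully open they stand 13 mm farther back than shut.
Start: joints at [-1.386, 0.521, -0.036, 1.599, 0.021, 1.021, -0.113], TCP at [0.158, 0.605, 0.245] pointing down, gripper open.
Joint ranges: [-2.91, 2.91], [-0.3, 2.13], [-1.5, 1.42], [0.17, 2.43], [-1.26, 4.41], [0.16, 1.93], [-2.52, 2.52]. Speed limits (rad/s): [1.89, 1.89, 2.39, 2.39, 3.01, 3.01, 3.01].

## Interface

Orientations are given as [roll, pitch, yaw] about the fixed x, y, z axes, in that order (R = Rz(yaw) Ry(pitch) Rx(roll)).
In Python, from workcell import bot, grab_frame, regions_of gives the robot as it stands. The module is installed in compiled form; this text tells all that it offers.
- The arm moves only by the tool play_rows, never from a script. Its argument "plan" is a list of rows, each a list of 3 entries, a list of its own where there are three numbers: the shift along the tool's x, y, z in units of 2.5 cm (1.0 is 2.5 cm), then the turn, a rotation vector about the tool's x, y, z in units of 0.15 rad (1.0 is 0.15 rad), then the closure, from -1 (fully open) to 1 (shut). In form: [[[tx, ty, tz], [rx, ry, rz], jaw], ...]. A call has 1 to 20 rows; each row shifts and turns the commanded pose from where the row before left it, along the tool's axes as they then stand; what a row does not reach is not made up. A row lasts 1/8 s, in which the tool goes at most 62.5 mm and 10.7 degrees, less where a joint would pass 70% of its speed; a pose out of reach is approached as far as the arm can. A call with a number of a shift or a turn outside -1 to 1 is refused whole. A call with a gripper value outside its range is refused whole. The fingers move at their own pace and stop on an object; "newtons" is the grip in N (left out, the last holds). Time passes only in rows, so rows that do not move let the fingers close. It gives the time, the measured TCP pose, the force, the opening and the grip force at its end, in the units of the state.
- bot.observe(): the state, without advancing time (a new reading comes with each control period).
- grab_frame(name): name is "scene" or "top"; returns a dict with "pixels" (400x640x3 uint8, red, green, blue), "depth" (400x640 float32, m along the optical axis (not along the pixel's ray), 0 where there is no reading), "camera_matrix" (3x3 intrinsics, pixels), "distortion" ([k1, k2, p1, p2, k3] as OpenCV has them; the pictures are not rectified), "R" (3x3) and "t" (3): a world point X has camera coordinates R X + t. Camera axes: x right, y down, z forward; pixel columns grow to the right and rows downward; lengths in m; the calibration is good to about 2 mm. A picture is of the moment at which its call begins.
- bot.job_done(): hands the job in; it is judged then, once.
Trained networks look in the newest picture that a camera, given by its name, has taken for a name from the list of things; names that differ only in an ending like _2 or _b are one class to them, and where a whole thing is asked for, a point or a joint stands for the part that bears it (a point fixed in the world has none). Each returns a list of dicts, best first, with "p" (0 to 1); they miss things now and then, are a little off and sometimes report something else, mostly with a low value. They report only what shows in the picture. A call takes as long as a camera call. They do not tell look-alikes from the thing itself.
- regions_of(thing, camera): "mask" (400x640 bool, what is visible of it) and "box" ([left, top, right, bottom] in pixels, round what is visible of it).
The state is a dict: "clock": time; "qpos": joint angles; "qd": joint speeds; "joint_efforts": joint torques, N m; "position": TCP position; "tool_rot": TCP orientation; "force": force on the tool from outside, world axes, zero at the start; "moment": the same for the moment, N m; "grip_width": finger opening in m; "finger_force": force on a finger pad.
Only numpy, scipy, OpenCV 4.12 (cv2) and the standard library are available. Lean on these libraries where they do the work, as an engineer would, in place of code of your own. Each camera call takes 0.05 s, during which the arm holds its last target. There are 200 camera calls.

## Working session

There is one attempt and no reset: what is moved stays moved. The work goes in short steps, Python scripts to look and compute and a tool call to move; the robot and the scene stay as the last step left them, time stands still between calls to the robot, and variables do not carry over. Pictures are saved under pics/ and viewed, at most 10 in all, crops included, and the job is handed in when it is done.

Besides the shell and the picture viewer there is one more tool, called after "Request:" in YAML: its name, and indented under it one key for each argument. play_rows: Moves the arm, as the interface text tells. Its arguments: {"type":"object","properties":{"plan":{"type":"array"},"newtons":{"type":"number"}},"required":["plan"]}

```bash
mkdir -p pics; cat > h.py <<'E'
import numpy as np, cv2
from workcell import bot, grab_frame, regions_of
def world(f, mask):
    v,u=np.nonzero(mask & (f["depth"]>0)); d=f["depth"][v,u]
    n=cv2.undistortPoints(np.c_[u,v].astype(np.float32)[:,None],f["camera_matrix"],np.array(f["distortion"]))[:,0]
    return (np.c_[n*d[:,None],d]-f["t"])@f["R"]
def save(f,name): cv2.imwrite("pics/"+name,f["pixels"][:,:,::-1])
E
python3 - <<'E'
from h import *
for c in("top","scene"):
    f=grab_frame(c); save(f,c+"0.png")
    print(c,"cam at",-f["R"].T@f["t"])
    for n in("tray","psu","dimmer","junction_box","solder_spool","insulating_tape"):
        for r in regions_of(n,c)[:3]:
            P=world(f,r["mask"])
            if len(P)<20: continue
            z=np.percentile(P[:,2],90); T=P[abs(P[:,2]-z)<.006]
            (cx,cy),s,a=cv2.minAreaRect((T[:,:2]*1000).astype(np.float32))
            print(n,round(r["p"],2),np.round(r["box"]),"z",z.round(3),"rect",np.round([cx,cy,*s,a],1),len(T))
s=bot.observe();print(s["position"],s["tool_rot"],s["clock"])
E
```

```text
top cam at [0.33210858 0.04144561 1.19615551]
tray 0.66 [232. 140. 404. 264.] z 0.049 rect [577.3  40.3 500.9 341.4  86.4] 2277
psu 0.77 [292. 181. 350. 215.] z 0.043 rect [573.1  31.7  97.8 156.9   0.9] 1532
psu 0.61 [187. 249. 210. 277.] z 0.026 rect [391.5 392.5  96.4  22.9  38. ] 206
dimmer 0.87 [253. 144. 275. 172.] z 0.035 rect [715.1 208.2  59.4  73.8  87. ] 411
dimmer 0.48 [292. 182. 350. 217.] z 0.043 rect [5.726e+02 3.140e+01 9.760e+01 1.565e+02 4.000e-01] 1514
junction_box 0.93 [417. 131. 445. 162.] z 0.044 rect [ 741.5 -307.5   70.4   75.3    6.9] 503
junction_box 0.85 [423. 192. 454. 222.] z 0.044 rect [ 549.  -310.9   72.9   70.1   73.1] 520
junction_box 0.83 [342. 149. 371. 176.] z 0.047 rect [696.4 -76.8  71.8  65.9  86.8] 474
solder_spool 0.8 [235. 234. 256. 251.] z 0.045 rect [455.1 256.7  46.9  48.2  71.7] 193
solder_spool 0.54 [165. 171. 214. 208.] z 0.048 rect [607.2 429.7 102.1 100.8  45.4] 418
insulating_tape 0.51 [381. 240. 397. 256.] z 0.023 rect [ 435.5 -161.2   55.9   53.2   89.2] 189
scene cam at [1.06087643 0.66138504 0.90149756]
tray 0.62 [232. 144. 412. 302.] z 0.053 rect [577.8  38.7 504.9 343.1  86.2] 1855
psu 0.97 [288. 186. 341. 237.] z 0.045 rect [575.3  31.8  98.6 157.4   0.7] 1129
dimmer 0.82 [301. 258. 331. 286.] z 0.037 rect [710.6 208.8  61.3  60.6  86. ] 400
junction_box 0.97 [253. 196. 280. 222.] z 0.049 rect [696.6 -76.6  72.5  56.7  89.3] 296
junction_box 0.95 [246. 142. 273. 166.] z 0.047 rect [ 551.5 -312.1   77.6   69.4   72.5] 238
junction_box 0.58 [196. 164. 230. 189.] z 0.046 rect [ 741.9 -308.2   73.3   77.4    9.9] 310
solder_spool 0.81 [382. 225. 405. 241.] z 0.047 rect [458.6 256.   46.   44.1  39.8] 160
insulating_tape 0.49 [301. 156. 318. 171.] z 0.025 rect [ 436.4 -162.2   60.3   56.1   81.8] 116
[0.15752719 0.60481532 0.24529444] [-3.14158638e+00 -2.67740415e-05  2.88674978e+00] 0.7
```

View pictures.

```bash
python3 - <<'E'
import cv2
a=cv2.imread("pics/top0.png")[110:290,150:470]; cv2.imwrite("pics/topcrop.png",cv2.resize(a,None,fx=2.5,fy=2.5,interpolation=3))
E
```

```text
(no output)
```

View pics/topcrop.png

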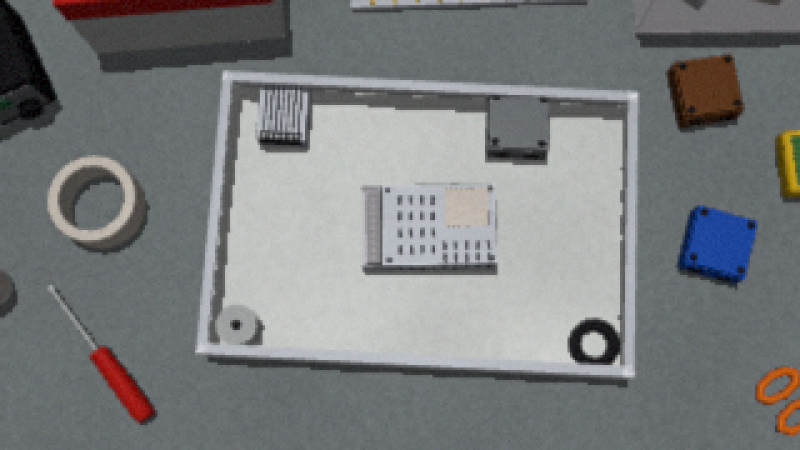

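View pics/scene0.png

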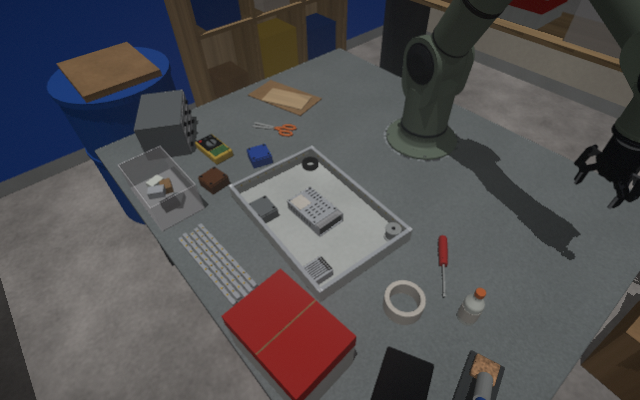

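Candidates for the junction box in the crop are the grey box inside the tray at (517,125), the brown one at (705,90) and the blue one at (718,243). The grey one stands against the far wall, so it is the right one, and the crop confirms it. The dimmer is at (285,117). The PSU is at (430,227) with its terminals to the left, turned about 4.5° from the tray. It needs to go about 46 mm left and 121 mm to the far wall. First I move over the right end of the PSU.

Request:
play_rows:
  plan:
    - [[-0.5,-0.5,0],[0,0,0],0]
    - [[-1,-1,0],[0,0,0],0]
    - [[-1,-1,0],[0,0,0],0]
    - [[-1,-1,0],[0,0,0],0]
    - [[-1,-1,0],[0,0,0],0]
    - [[-1,-1,0],[0,0,0],0]
    - [[-1,-1,0],[0,0,0],0]
    - [[-1,-1,0],[0,0,0],0]
    - [[-1,-1,0],[0,0,0],0]
    - [[-1,-1,0],[0,0,0],0]
    - [[-1,-1,0],[0,0,0],0]
    - [[-1,-1,0],[0,0,0],0]
    - [[-1,-1,0],[0,0,0],0]
    - [[-1,-1,0],[0,0,0],0]
    - [[-1,-1,0],[0,0,0],0]
    - [[-1,-1,0],[0,0,0],0]
    - [[-1,-1,0],[0,0,0],0]
    - [[-1,-1,0],[0,0,0],0]
    - [[-1,-1,0],[0,0,0],0]
    - [[-1,-1,0],[0,0,0],0]

```text
clock: 3.2
position: [0.5063, 0.0083, 0.2455]
tool_rot: [3.141, 0.0, 2.886]
force: [0.5, -0.0, 0.0]
grip_width: 0.0426
finger_force: 0.0
```

Request:
play_rows:
  plan:
    - [[-1,-1,0],[0,0,0],0]
    - [[-1,-1,0],[0,0,0],0]
    - [[-1,-1,0],[0,0,0],0]
    - [[-0.3,0,0],[0,0,0],0]
    - [[0,0,0],[0,0,1],0]
    - [[0,0,0],[0,0,1],0]
    - [[0,0,0],[0,0,1],0]
    - [[0,0,0],[0,0,1],0]
    - [[0,0,0],[0,0,1],0]
    - [[0,0,0],[0,0,1],0]
    - [[0,0,0],[0,0,1],0]
    - [[0,0,0],[0,0,1],0]
    - [[0,0,0],[0,0,1],0]
    - [[0,0,0],[0,0,0.2],0]
    - [[0,0,0],[0,0,0],0]
    - [[0,0,0],[0,0,0],0]

```text
clock: 5.2
position: [0.5672, -0.0832, 0.2454]
tool_rot: [3.142, -0.0, 1.509]
force: [0.1, -0.3, 0.2]
grip_width: 0.0427
finger_force: 0.0
```

Request:
play_rows:
  plan:
    - [[0,0,1],[0,0,0],0]
    - [[0,0,1],[0,0,0],0]
    - [[0,0,1],[0,0,0],0]
    - [[0,0,1],[0,0,0],0]
    - [[0,0,1],[0,0,0],0]
    - [[0,0,1],[0,0,0],0]
    - [[0,0,1],[0,0,0],0]
    - [[0,0,0.7],[0,0,0],0]
    - [[0,0,0.5],[0,0,0],0]
    - [[0,0,0.3],[0,0,0],0]
    - [[0,0,0.2],[0,0,0],0]
    - [[0,0,0.2],[0,0,0],0]
    - [[0,0,0],[0,0,0],0]
    - [[0,0,0],[0,0,0],0]

```text
clock: 6.95
position: [0.5675, -0.0832, 0.0231]
tool_rot: [3.141, 0.0, 1.507]
force: [0.2, -0.5, -0.1]
grip_width: 0.0425
finger_force: 0.0
```

```bash
python3 - <<'E'
from h import *
f=grab_frame("scene"); cv2.imwrite("pics/s1.png",cv2.resize(f["pixels"][120:310,200:440,::-1],None,fx=3,fy=3,interpolation=3)); print(bot.observe()["position"],bot.observe()["force"])
E
```

```text
[ 0.56749572 -0.08324196  0.0230554 ] [-0.31129531 -0.46726983  0.1737912 ]
```

View pics/s1.png

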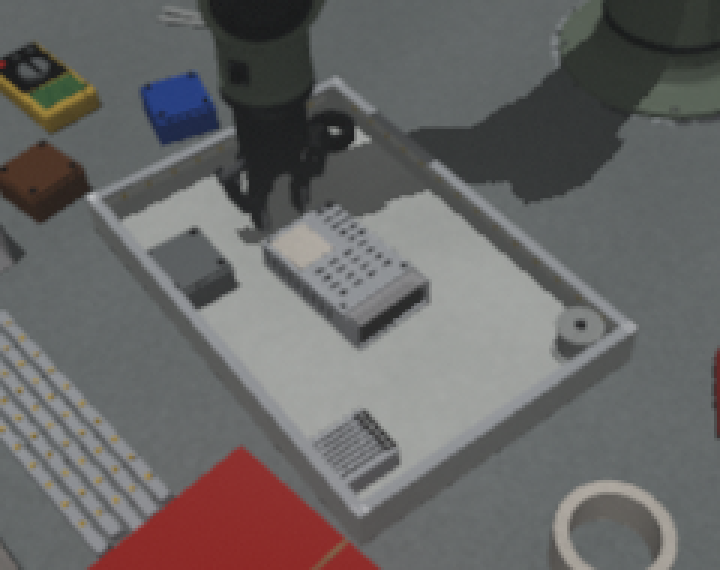

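The fingers stand low beside the PSU's right end, around (265,215). Now a slow push to the left.

Request:
play_rows:
  plan:
    - [[0.3,0,0],[0,0,0],0]
    - [[0.3,0,0],[0,0,0],0]
    - [[0.2,0,0],[0,0,0],0]
    - [[0.2,0,0],[0,0,0],0]
    - [[0.2,0,0],[0,0,0],0]
    - [[0.2,0,0],[0,0,0],0]
    - [[0.2,0,0],[0,0,0],0]
    - [[0.2,0,0],[0,0,0],0]
    - [[0.2,0,0],[0,0,0],0]
    - [[0.2,0,0],[0,0,0],0]
    - [[0,0,0],[0,0,0],0]

```text
clock: 8.38
position: [0.571, -0.0275, 0.0228]
tool_rot: [3.142, -0.0, 1.507]
force: [0.3, 0.4, 0.2]
grip_width: 0.0428
finger_force: 0.0
```

```bash
cat >> h.py <<'E'
def rect(n,c,f=None,k=0):
    f=f or grab_frame(c)
    r=[r for r in regions_of(n,c)]
    out=[]
    for q in r:
        P=world(f,q["mask"])
        if len(P)<50: continue
        z=np.percentile(P[:,2],80); T=P[abs(P[:,2]-z)<.006]
        (cx,cy),s,a=cv2.minAreaRect((T[:,:2]*1000).astype(np.float32)); out.append((n,round(q["p"],2),np.round([cx,cy,*s,a,z*1000],1)))
        d=(np.array([cx,cy])-[577,40]); t=np.radians(-3.6); print(c,*out[-1],"tray xy",np.round([d@[np.cos(t),np.sin(t)],d@[-np.sin(t),np.cos(t)]],1))
E
python3 - <<'E'
from h import *
for c in("top","scene"): rect("psu",c)
print(bot.observe()["position"],bot.observe()["force"])
E
```

```text
top psu 0.48 [6.119e+02 1.080e+02 4.330e+01 5.680e+01 1.000e-01 4.110e+01] tray xy [30.6 70. ]
scene psu 0.6 [582.6  60.  159.8  99.5  86.6  44.2] tray xy [ 4.3 20.3]
scene psu 0.43 [610.2 430.2 102.1 100.2  48.   49.7] tray xy [  8.7 391.5]
[ 0.57088903 -0.02820924  0.0227954 ] [-0.23293753  0.16751583  0.23933645]
```

Request:
play_rows:
  plan:
    - [[0.2,0,0],[0,0,0],0]
    - [[0.2,0,0],[0,0,0],0]
    - [[0.2,0,0],[0,0,0],0]
    - [[0.1,0,0],[0,0,0],0]
    - [[0,0,0],[0,0,0],0]
    - [[-0.3,0,0],[0,0,0],0]
    - [[-0.7,0,0],[0,0,0],0]
    - [[0,0,-1],[0,0,0],0]
    - [[0,0,-1],[0,0,0],0]
    - [[0,0,-1],[0,0,0],0]
    - [[0,0,-1],[0,0,0],0]
    - [[0,0,-0.6],[0,0,0],0]
    - [[0,0,0],[0,0,0],0]

```text
clock: 10.2
position: [0.5707, -0.0364, 0.1383]
tool_rot: [3.14, -0.0, 1.506]
force: [0.4, 0.1, -1.0]
grip_width: 0.0426
finger_force: 0.0
```

```bash
python3 - <<'E'
from h import *
for c in("top","scene"):
  for n in("psu","dimmer","junction_box"): rect(n,c)
print(bot.observe()["position"],bot.observe()["force"])
E
```

```text
top psu 0.91 [583.9 109.   94.8  97.3  85.8  41.5] tray xy [ 2.5 69.3]
top dimmer 0.82 [715.9 208.7  60.4  75.3  86.   33.6] tray xy [128.1 177.1]
top dimmer 0.41 [606.7 428.7 101.4 101.6  71.3  46.9] tray xy [  5.2 389.8]
top junction_box 0.87 [ 548.7 -311.4   71.4   73.5   73.7   42.7] tray xy [  -6.2 -352.5]
top junction_box 0.82 [ 741.3 -307.9   71.8   74.1    8.6   42.6] tray xy [ 185.8 -336.9]
top junction_box 0.28 [576.9  40.5 494.1 339.9  86.3  10.8] tray xy [-0.1  0.5]
scene psu 0.64 [414.  407.2 147.6  22.5  36.7  26.7] tray xy [-185.7  356.2]
scene psu 0.57 [584.8  75.7 160.3  96.8  85.4  44.2] tray xy [ 5.6 36.1]
scene junction_box 0.88 [696.5 -78.1  75.   59.2  86.3  48.4] tray xy [ 126.7 -110.4]
scene junction_box 0.82 [ 551.4 -312.1   77.7   70.    71.9   45.4] tray xy [  -3.5 -353.1]
scene junction_box 0.74 [ 742.1 -307.6   71.9   75.7    9.2   45.2] tray xy [ 186.6 -336.5]
[ 0.57036323 -0.03578025  0.13771177] [ 0.45198234 -0.14831634 -0.85697684]
```

Request:
play_rows:
  plan:
    - [[0.9,-0.7,0],[0,0,-1],-0.5]
    - [[0,-1,0],[0,0,0],-0.5]
    - [[0,-1,0],[0,0,0],-0.5]
    - [[0,0,0],[0,0,0],-0.5]

```text
clock: 11.3
position: [0.5034, -0.0166, 0.138]
tool_rot: [-3.141, -0.0, 1.656]
force: [0.5, -0.5, -0.3]
grip_width: 0.0643
finger_force: 0.0
```

```bash
cat >> h.py <<'E'
def go(tx,ty,yaw=3.0788):
    s=bot.observe(); t=np.radians(-3.6); ex=np.array([np.cos(t),np.sin(t)]); ey=np.array([-ex[1],ex[0]])
    d=np.array([.577,.040])+tx*ex+ty*ey-s["position"][:2]; y=s["tool_rot"][2]
    print("now",s["position"],y,"shift units",d@[np.cos(y),np.sin(y)]/.025,d@[np.sin(y),-np.cos(y)]/.025,"turn",(y-yaw)/.15)
E
python3 -c "
from h import *
go(-.085,.037)"
```

```text
now [ 0.50339531 -0.01660216  0.13799691] 1.6563603580002955 shift units 3.970624721060628 -0.01690704048984769 turn -9.482930946664698
```

Request:
play_rows:
  plan:
    - [[1,0,0],[0,0,0],-0.5]
    - [[1,0,0],[0,0,0],-0.5]
    - [[1,0,0],[0,0,0],-0.5]
    - [[0.97,0,0],[0,0,0],-0.5]
    - [[0,0,0],[0,0,-1],-0.5]
    - [[0,0,0],[0,0,-1],-0.5]
    - [[0,0,0],[0,0,-1],-0.5]
    - [[0,0,0],[0,0,-1],-0.5]
    - [[0,0,0],[0,0,-1],-0.5]
    - [[0,0,0],[0,0,-1],-0.5]
    - [[0,0,0],[0,0,-1],-0.5]
    - [[0,0,0],[0,0,-1],-0.5]
    - [[0,0,0],[0,0,-1],-0.5]
    - [[0,0,0],[0,0,-0.48],-0.5]
    - [[0,0,0],[0,0,0],-0.5]
    - [[0,0,0],[0,0,0],-0.5]

```text
clock: 13.3
position: [0.4963, 0.0824, 0.1378]
tool_rot: [3.142, 0.0, 3.077]
force: [-0.3, 0.1, -0.2]
grip_width: 0.0639
finger_force: 0.0
```

```bash
python3 - <<'E'
from h import *
go(-.085,.037)
f=grab_frame("scene"); rect("psu","scene",f); cv2.imwrite("pics/s2.png",cv2.resize(f["pixels"][120:310,200:440,::-1],None,fx=3,fy=3,interpolation=3))
E
```

```text
now [0.4963323  0.08238316 0.13778722] 3.076757234206164 shift units 0.07318975447265733 -0.009520847683729987 turn -0.013618438625574807
scene psu 0.67 [583.2  75.9 160.9  99.   86.5  44. ] tray xy [ 4.  36.2]
scene psu 0.61 [462.5 256.2  57.1  46.1   8.1  46. ] tray xy [-127.9  208.6]
```

View pics/s2.png

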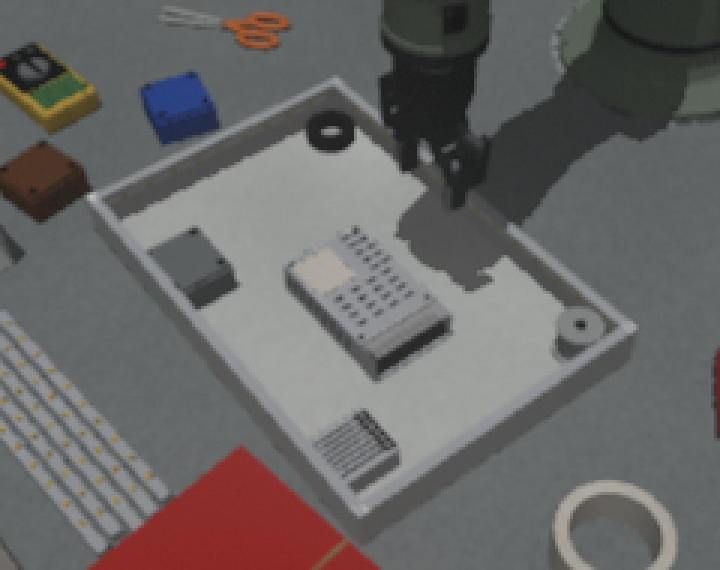

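The PSU at (370,310) is square and centred between the two boxes, and the gripper is above its near side. Next I lower and push towards the far wall.

Request:
play_rows:
  plan:
    - [[0,0,1],[0,0,0],-0.5]
    - [[0,0,1],[0,0,0],-0.5]
    - [[0,0,1],[0,0,0],-0.5]
    - [[0,0,0.8],[0,0,0],-0.5]
    - [[0,0,0.5],[0,0,0],-0.5]
    - [[0,0,0.2],[0,0,0],-0.5]
    - [[0,0,0.15],[0,0,0],-0.5]
    - [[0,0,0],[0,0,0],-0.5]

```text
clock: 14.4
position: [0.4962, 0.0824, 0.0218]
tool_rot: [3.141, 0.0, 3.079]
force: [0.5, 0.5, 0.4]
grip_width: 0.064
finger_force: 0.0
```

Request:
play_rows:
  plan:
    - [[-0.3,0,0],[0,0,0],-0.5]
    - [[-0.3,0,0],[0,0,0],-0.5]
    - [[-0.3,0,0],[0,0,0],-0.5]
    - [[-0.25,0,0],[0,0,0],-0.5]
    - [[-0.25,0,0],[0,0,0],-0.5]
    - [[-0.25,0,0],[0,0,0],-0.5]
    - [[-0.25,0,0],[0,0,0],-0.5]
    - [[-0.25,0,0],[0,0,0],-0.5]
    - [[-0.25,0,0],[0,0,0],-0.5]
    - [[-0.25,0,0],[0,0,0],-0.5]
    - [[-0.25,0,0],[0,0,0],-0.5]
    - [[-0.25,0,0],[0,0,0],-0.5]
    - [[-0.25,0,0],[0,0,0],-0.5]
    - [[-0.25,0,0],[0,0,0],-0.5]
    - [[0,0,0],[0,0,0],-0.5]

```text
clock: 16.27
position: [0.5873, 0.0765, 0.0214]
tool_rot: [-3.142, -0.0, 3.079]
force: [0.5, -0.1, -0.9]
grip_width: 0.0642
finger_force: 0.0
```

```bash
python3 - <<'E'
from h import *
go(.059,.037)
for c in("top","scene"):rect("psu",c)
E
```

```text
now [0.58732566 0.07651275 0.02141247] 3.0786415011847885 shift units -2.039495309271001 -0.0033188183139526775 turn -0.0010566587680778858
top psu 0.21 [695.  -77.3  71.   67.7  85.3  45.8] tray xy [ 125.2 -109.7]
scene psu 0.61 [609.7 431.5 101.  102.   72.4  49.6] tray xy [  8.  392.8]
scene psu 0.56 [650.2  73.2 156.9  98.2  87.9  44.2] tray xy [70.9 37.7]
```

Request:
play_rows:
  plan:
    - [[-0.2,0,0],[0,0,0],-0.5]
    - [[-0.25,0,0],[0,0,0],-0.5]
    - [[-0.25,0,0],[0,0,0],-0.5]
    - [[-0.25,0,0],[0,0,0],-0.5]
    - [[-0.25,0,0],[0,0,0],-0.5]
    - [[-0.2,0,0],[0,0,0],-0.5]
    - [[-0.2,0,0],[0,0,0],-0.5]
    - [[-0.1,0,0],[0,0,0],-0.5]
    - [[0,0,0],[0,0,0],-0.5]

```text
clock: 17.6
position: [0.6293, 0.074, 0.0215]
tool_rot: [-3.142, -0.001, 3.079]
force: [-2.6, 0.3, 1.9]
grip_width: 0.0642
finger_force: 1.5
```

Request:
play_rows:
  plan:
    - [[-0.05,0,0],[0,0,0],-0.5]
    - [[-0.05,0,0],[0,0,0],-0.5]

```text
clock: 17.85
position: [0.6316, 0.0738, 0.0215]
tool_rot: [-3.141, -0.001, 3.079]
force: [-5.0, 1.0, 3.0]
grip_width: 0.0642
finger_force: 2.6
```

Request:
play_rows:
  plan:
    - [[-0.05,0,0],[0,0,0],-0.5]
    - [[-0.05,0,0],[0,0,0],-0.5]

```text
clock: 18.1
position: [0.6341, 0.0737, 0.0215]
tool_rot: [-3.141, -0.001, 3.079]
force: [-4.7, 0.4, 3.9]
grip_width: 0.0639
finger_force: 2.7
```

Request:
play_rows:
  plan:
    - [[-0.05,0,0],[0,0,0],-0.5]
    - [[-0.05,0,0],[0,0,0],-0.5]

```text
clock: 18.35
position: [0.6366, 0.0735, 0.0215]
tool_rot: [-3.141, -0.001, 3.079]
force: [-6.4, -0.3, 3.7]
grip_width: 0.0638
finger_force: 2.7
```

```bash
python3 - <<'E'
from h import *
go(.059,.037)
f=grab_frame("scene"); rect("psu","scene",f); cv2.imwrite("pics/s3.png",cv2.resize(f["pixels"][170:300,230:410,::-1],None,fx=4,fy=4,interpolation=3))
E
```

```text
now [0.63658214 0.07351959 0.02150817] 3.078812822459464 shift units -0.06560518583879509 -0.007789215337352237 turn 8.548306309326867e-05
scene psu 0.95 [692.3  69.  160.9  86.6  86.   44.2] tray xy [113.3  36.1]
```

View pics/s3.png

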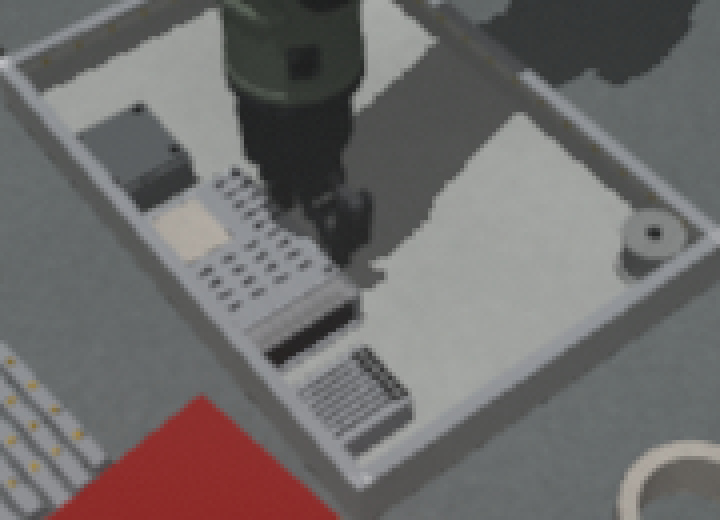

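The PSU at (250,260) is nearly at the far wall, square, with gaps at both ends. I push in small steps until the force shows wall contact.

Request:
play_rows:
  plan:
    - [[-0.05,0,0],[0,0,0],-0.5]
    - [[-0.05,0,0],[0,0,0],-0.5]

```text
clock: 18.7
position: [0.638, 0.0735, 0.0214]
tool_rot: [-3.141, -0.003, 3.079]
force: [-19.1, 0.3, 15.4]
grip_width: 0.0641
finger_force: 9.8
```

Request:
play_rows:
  plan:
    - [[-0.05,0,0],[0,0,0],-0.5]
    - [[0,0,0],[0,0,0],-0.5]

```text
clock: 18.95
position: [0.638, 0.0735, 0.0213]
tool_rot: [-3.141, -0.006, 3.079]
force: [-22.7, 1.2, 18.7]
grip_width: 0.0643
finger_force: 11.6
```

Contact with the wall. I back off and raise.

Request:
play_rows:
  plan:
    - [[0.1,0,0],[0,0,0],-0.5]
    - [[0.1,0,0],[0,0,0],-0.5]
    - [[0.4,0,0],[0,0,0],-0.5]
    - [[1,0,0],[0,0,0],-0.5]
    - [[1,0,0],[0,0,0],-0.5]
    - [[0,0,-1],[0,0,0],-0.5]
    - [[0,0,-1],[0,0,0],-0.5]
    - [[0,0,-1],[0,0,0],-0.5]
    - [[0,0,-1],[0,0,0],-0.5]
    - [[0,0,-1],[0,0,0],-0.5]
    - [[0.5,0,-1],[0,0,0],-0.5]
    - [[1,0,0],[0,0,0],-0.5]
    - [[0,0,0],[0,0,0],-0.5]

```text
clock: 20.58
position: [0.5371, 0.0798, 0.1719]
tool_rot: [3.141, 0.0, 3.079]
force: [1.1, 0.2, -0.1]
grip_width: 0.0638
finger_force: 0.0
```

```bash
python3 - <<'E'
from h import *
for c in("top","scene"):
  f=grab_frame(c); cv2.imwrite("pics/e_%s.png"%c,cv2.resize(f["pixels"][130:300,220:420,::-1],None,fx=3.5,fy=3.5,interpolation=3))
  for n in("psu","dimmer","junction_box","tray"): rect(n,c,f)
go(0,0)
E
```

```text
top psu 0.39 [ 435.6 -161.1   56.6   53.4   88.6   21.7] tray xy [-128.4 -209.6]
top psu 0.37 [423.7 418.8 182.   23.2  38.2  24.2] tray xy [-176.8  368.4]
top dimmer 0.81 [716.4 222.6  31.3  74.3  86.   33.9] tray xy [127.7 191. ]
top junction_box 0.76 [ 741.4 -308.    73.    72.6    8.3   42.5] tray xy [ 185.9 -337. ]
top junction_box 0.66 [696.4 -76.7  72.5  66.2  87.3  45.7] tray xy [ 126.5 -109. ]
top junction_box 0.6 [ 549.1 -311.1   73.2   72.7   72.6   42.7] tray xy [  -5.8 -352.2]
top tray 0.85 [576.1  39.4 523.5 338.5  86.3   6.9] tray xy [-0.9 -0.6]
scene psu 0.91 [693.1  69.9 158.6  84.5  86.9  44.4] tray xy [114.   37.1]
scene psu 0.35 [394.6 394.1  96.5  20.5  37.   27.4] tray xy [-204.3  341.9]
scene dimmer 0.94 [711.4 208.7  61.   59.4  87.7  36.3] tray xy [123.6 176.8]
scene junction_box 0.83 [ 553.4 -309.8   79.6   71.9   71.4   45.8] tray xy [  -1.6 -350.6]
scene junction_box 0.79 [ 742.1 -306.8   75.    73.2   10.2   45.2] tray xy [ 186.6 -335.8]
scene junction_box 0.58 [696.8 -77.2  73.4  60.7  87.7  48.3] tray xy [ 126.9 -109.5]
scene junction_box 0.2 [692.8  70.6 157.3  84.   86.4  44.4] tray xy [113.6  37.8]
scene tray 0.65 [710.1 208.8  60.8  61.5  86.3  36.2] tray xy [122.2 176.9]
now [0.53854586 0.07962158 0.17138244] 3.0786234735602425 shift units -1.6348485521968348 -1.4849291269626375 turn -0.0011768429317182694
```

View pics/e_scene.png

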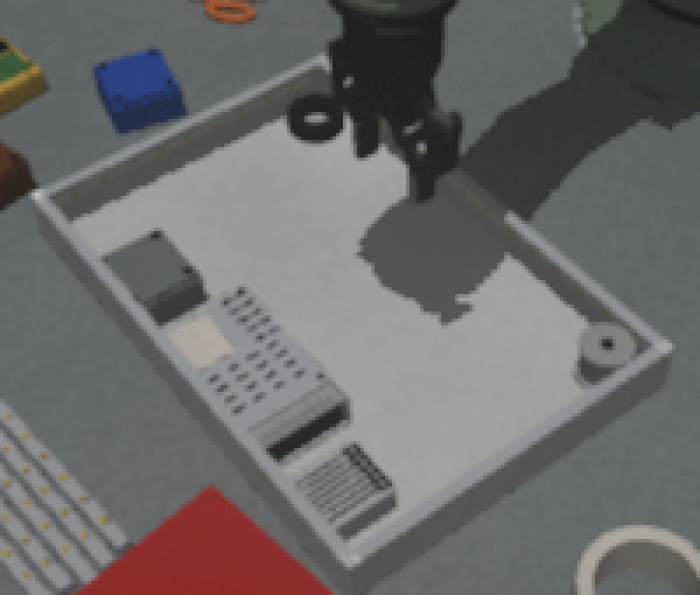

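View pics/e_top.png

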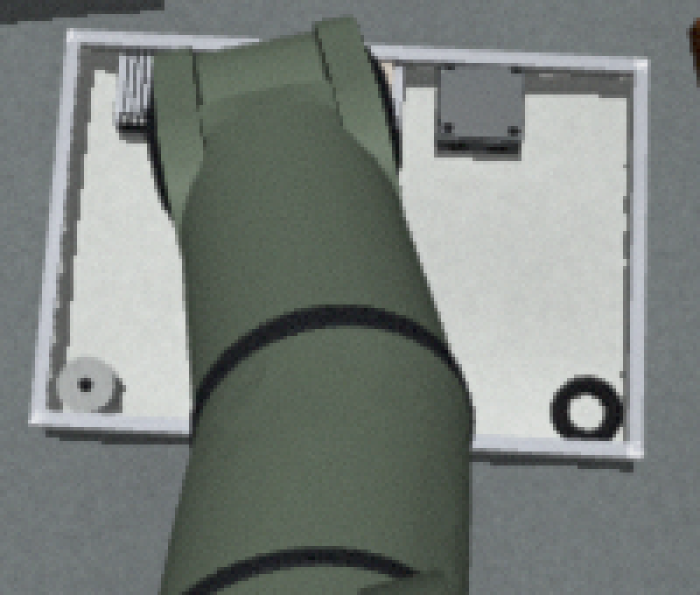

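The PSU lies flat against the far wall: its near edge is at 72 mm in tray x, where 70 is ideal. It is square within about 0.5°, with about 30 mm of air at each end, and the arm is clear.

```bash
python3 -c "
from h import *
print(bot.job_done())"
```

```text
the job is handed in; nothing more can be done
None
```

I handed the job in: the power supply lies flat with its long side against the far wall, between the dimmer and the junction box, with about 30 mm clear at each end by the camera. I moved nothing else in the tray, and the judge returned no verdict.

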